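# Gauge the post bores of stand feet and pull the good ones onto the mat

### The job

Take the pin gauge from its wooden holder and try it in the bore of each of the three stand feet on the cardboard sheet, in order from your left (the robot's left, +y) to your right: a foot is good if the gauge goes in fully home, to its collar, and too tight if the gauge sticks at its nose. With the gauge, draw every good foot across the bench well onto the blue antistatic mat, leave every tight one where it stands on the sheet, and put the gauge back fully home in its holder. The feet are freshly painted: touch them with the gauge only, never with the gripper, keep them down flat on the bench, and leave the meter, the solder spool and the tip cleaner alone.

Things in the scene. Friction and masses are not known exactly. Their poses are not given: they have to be found in the camera images.
- gauge_grip (a point): centre of the handle of the pin gauge (steel, 0.2 kg), which starts upright in the holder. From the top: square handle 24 x 24 x 80 mm (faces along this point's x and y), round collar 34 mm across and 6 mm thick, pin 20 mm across and 30 mm long, whose last 12 mm taper to a nose 10 mm across. z points from nose to handle. The nose's end lies 76 mm below this point
- gauge_tip (a point): end of the gauge's nose, on its axis; axes as the handle's. The collar's underside is 30 mm above this point. Home in a good foot, the collar rests on the foot and this point is 6 mm above the bench; in a tight foot the taper sticks with this point 26 to 28 mm above the bench
- holder_mouth (a point): centre of the mouth of the holder's hole, on top of the fixed wooden block 64 x 64 x 40 mm high that holds the gauge; hole 26 mm across, vertical, right through. With the gauge home its collar rests on the block, so that the nose is 30 mm below this point, 10 mm above the bench
- foot_1: cast dark-metal stand foot, loose, H-shaped: block 60 (x) x 52 (y) x 36 mm high, a low bar 78 x 16 x 16 mm along each side (82 mm wide in all), about 0.35 kg. Origin: centre of its underside, z up; a vertical bore with a chamfered mouth, 36 mm up, runs through on this axis: good (22 mm) or too tight (17 mm), to be found with the gauge. Starts within 10 mm of one of the three places, any
- foot_2: cast dark-metal stand foot, loose, H-shaped: block 60 (x) x 52 (y) x 36 mm high, a low bar 78 x 16 x 16 mm along each side (82 mm wide in all), about 0.35 kg. Origin: centre of its underside, z up; a vertical bore with a chamfered mouth, 36 mm up, runs through on this axis: good (22 mm) or too tight (17 mm), to be found with the gauge. Starts within 10 mm of one of the three places, any
- foot_3: cast dark-metal stand foot, loose, H-shaped: block 60 (x) x 52 (y) x 36 mm high, a low bar 78 x 16 x 16 mm along each side (82 mm wide in all), about 0.35 kg. Origin: centre of its underside, z up; a vertical bore with a chamfered mouth, 36 mm up, runs through on this axis: good (22 mm) or too tight (17 mm), to be found with the gauge. Starts within 10 mm of one of the three places, any
- place_left (a point): the left place of the row (nearest +y) on the flat cardboard sheet, 120 (x) x 400 mm (y), that lies fixed on the bench; the places are 135 mm apart along its y. The sheet adds no height
- place_middle (a point): the middle place of the row (the sheet's centre) on the flat cardboard sheet, 120 (x) x 400 mm (y), that lies fixed on the bench; the places are 135 mm apart along its y. The sheet adds no height
- place_right (a point): the right place of the row (nearest -y) on the flat cardboard sheet, 120 (x) x 400 mm (y), that lies fixed on the bench; the places are 135 mm apart along its y. The sheet adds no height
- mat: flat blue antistatic mat, 160 (its x) x 320 mm (its y), fixed on the bench, either nearer the robot than the sheet or beyond it; origin at its centre, z up. It adds no height: feet slide on to it
- meter: bystander: red and black multimeter lying flat, 180 x 86 x 45 mm high, origin under its centre
- spool: bystander: standing solder spool, 60 mm across and 50 mm high, origin under its centre
- cleaner: bystander: round tip cleaner with brass wool, 72 mm across and 44 mm high, origin under its centre
Mind the look-alikes: they are no part of the job. What is shaped like the foot_3 but orange or pink is not meant. What is shaped like the foot_1 but orange is not meant.

How it is judged (in metres and radians):
On the way, in this order (a step that is already met when the one before it is completed fails the run):
1. the gauge is tried in the foot at the left place: home in a good bore, or with its nose in the mouth of a tight one (((horizontal distance between gauge_tip and foot_1 below 0.008 m and height (world z) of gauge_tip below 0.014 m and horizontal distance between foot_1 and place_left below 0.04 m) or (horizontal distance between gauge_tip and foot_2 below 0.008 m and height (world z) of gauge_tip below 0.033 m and horizontal distance between foot_2 and place_left below 0.04 m) or (horizontal distance between gauge_tip and foot_3 below 0.008 m and height (world z) of gauge_tip below 0.014 m and horizontal distance between foot_3 and place_left below 0.04 m))), for 0.1 s.
2. the gauge is tried in the foot at the middle place: home in a good bore, or with its nose in the mouth of a tight one (((horizontal distance between gauge_tip and foot_1 below 0.008 m and height (world z) of gauge_tip below 0.014 m and horizontal distance between foot_1 and place_middle below 0.04 m) or (horizontal distance between gauge_tip and foot_2 below 0.008 m and height (world z) of gauge_tip below 0.033 m and horizontal distance between foot_2 and place_middle below 0.04 m) or (horizontal distance between gauge_tip and foot_3 below 0.008 m and height (world z) of gauge_tip below 0.014 m and horizontal distance between foot_3 and place_middle below 0.04 m))), for 0.1 s.
3. the gauge is tried in the foot at the right place: home in a good bore, or with its nose in the mouth of a tight one (((horizontal distance between gauge_tip and foot_1 below 0.008 m and height (world z) of gauge_tip below 0.014 m and horizontal distance between foot_1 and place_right below 0.04 m) or (horizontal distance between gauge_tip and foot_2 below 0.008 m and height (world z) of gauge_tip below 0.033 m and horizontal distance between foot_2 and place_right below 0.04 m) or (horizontal distance between gauge_tip and foot_3 below 0.008 m and height (world z) of gauge_tip below 0.014 m and horizontal distance between foot_3 and place_right below 0.04 m))), for 0.1 s.
At the end, for the whole second after the job is handed in: every good foot stands flat with its centre on the mat, at least 25 mm inside the mat's edges; every tight foot stands flat within 40 mm of where it was; the gauge is back upright in its holder, its nose at least 26 mm below the hole's mouth (angle between each of foot_1, foot_3, foot_2's own z axis and vertical below 0.1 rad and height (world z) of each of foot_1, foot_3 below 0.006 m and x of foot_1 in the frame of mat between -0.055 and 0.055 m and y of foot_1 in the frame of mat between -0.135 and 0.135 m and x of foot_3 in the frame of mat between -0.055 and 0.055 m and y of foot_3 in the frame of mat between -0.135 and 0.135 m and distance of foot_2 from where it was at the start of the episode below 0.04 m and horizontal distance between gauge_tip and holder_mouth below 0.008 m and z of gauge_tip in the frame of holder_mouth below -0.026 m and angle between gauge_tip's own z axis and vertical below 0.12 rad); the robot touches nothing.
It fails at once if a foot is touched by the gripper or the arm (contact force between any of the fingers, the arm and foot_1 above 1 N or contact force between any of the fingers, the arm and foot_2 above 1 N or contact force between any of the fingers, the arm and foot_3 above 1 N).
It fails at once if a foot is lifted off the bench or tipped (height (world z) of any of foot_1, foot_2, foot_3 above 0.02 m or angle between any of foot_1, foot_2, foot_3's own z axis and vertical above 0.3 rad).
It fails at once if a bystander is displaced by more than 25 mm (distance of any of meter, spool, cleaner from where it was at the start of the episode above 0.025 m).
It also fails if it takes over 72 s, if anything falls off the work surface, if the arm or the gripper's body presses on something with over 40 N, if the wrist force passes 120 N, or if a joint passes its speed limit or range.

### The arm

A 6-joint arm with a two-finger parallel gripper is mounted at the origin on the work surface. World frame = base frame: x ahead of the robot, y to its left, z up, the work surface at z = 0. Lengths are in mm, angles in degrees, forces in N, time in s.
With the tool pointing down it reaches from about 350 to 850 mm from the base axis. Payload 8.1 kg.
Tool frame: the origin (TCP) lies between the finger pads; the fingertips stand 11 mm ahead of it and the grasp point (between the pads) lies 8 mm behind it; z points along the fingers, y is the line along which they close (so a half turn about z gives the same grasp; the last joint's range is limited). The gripper opens to 85 mm and grips with 20 to 120 N. Pads are 22 mm wide; open, the fingers measure 114 mm over their backs; the gripper's body (76 mm by 85 mm) begins 54 mm behind the grasp point. The pads swing forward as they close: fully open they stand 13 mm farther back than shut.
Start: joints at [-78.174, 7.471, 85.268, -0, 87.261, -4.893], TCP at [172.626, -574.635, 242.292] pointing down, gripper open.
Joint ranges: [-169.43, 169.43], [-51.17, 129.36], [1.28, 143.12], [-76.62, 256.62], [0, 156.53], [-152.29, 152.29]. Speed limits (degrees/s): [136.94, 136.94, 159.86, 180, 180, 180].

### API

Orientations are given as [roll, pitch, yaw] about the fixed x, y, z axes, in that order (R = Rz(yaw) Ry(pitch) Rx(roll)).
In Python, from bench import r, snapshot, get_calibration gives the robot as it stands.
- The arm moves only by the tool step_arm, never from a script. Its argument "rows" is a list of rows, each a list of 2 entries, a list of its own where there are three numbers: the shift along the tool's x, y, z in mm, then the turn about the tool's z in degrees. In form: [[[tx, ty, tz], yaw], ...]. A call has 1 to 12 rows; each row is the pose to reach, as a shift and turn from the pose commanded when the call began, along the tool's axes at that moment; what a row does not reach only later rows make up. A row lasts 1/10 s, in which the tool goes at most 50 mm and 8.59 degrees, less where a joint would pass 70% of its speed; a pose out of reach is approached as far as the arm can. A call with a gripper value outside its range is refused whole. "fingers" is the opening, from 0 (shut) to 1 (fully open), set as the call begins (left out, the last holds). The fingers move at their own pace and stop on an object; "squeeze" is the grip in N (left out, the last holds). Time passes only in rows, so rows that repeat a pose let the fingers close. It gives the time, the measured TCP pose, the force, the opening and the grip force at its end, in the units of the state.
- r.sense(): the state, without advancing time (a new reading comes with each control period).
- snapshot(name): name is "side" or "top" or "wrist"; returns the picture (400x640x3 uint8, blue, green, red); there is no depth.
- get_calibration(name): a dict with "fovy" (degrees; the focal length in pixels is half the picture's height over the tangent of half this angle, whatever the lens; pixels are square), "cx", "cy" (the principal point, pixels), "eye" and "orientation" of the camera in the world. Camera axes: x right, y up, looking along -z (the intrinsics and any distortion apply to the point x, -y, -z); pixel columns grow to the right and rows downward; lengths in mm; the calibration is good to about 2 mm. A picture is of the moment at which its call begins: read the wrist's pose just before it. get_calibration takes no time and is no camera call; for the wrist camera it gives the pose at the moment of the call.
- r.hand_in(): hands the job in; it is judged then, once.
The state is a dict: "time": time; "joint_pos": joint angles; "qd": joint speeds; "joint_efforts": joint torques, N m; "tool_pos": TCP position; "tcp_rot": TCP orientation; "ft_force": force on the tool from outside, world axes, zero at the start; "wrist_torque": the same for the moment, N m; "finger_gap": finger opening in mm; "grip_force": force on a finger pad.
Only numpy, scipy, OpenCV 4.12 (cv2) and the standard library are available. Lean on these libraries where they do the work, as an engineer would, in place of code of your own. Each camera call takes 0.05 s, during which the arm holds its last target. There are 200 camera calls.

## Working session

There is one attempt and no reset: what is moved stays moved. The work goes in short steps, Python scripts to look and compute and a tool call to move; the robot and the scene stay as the last step left them, time stands still between calls to the robot, and variables do not carry over. Pictures are saved under pics/ and viewed, at most 10 in all, crops included, and the job is handed in when it is done.

Besides the shell and the picture viewer there is one more tool, called after "Call:" as name(argument=value, ...) on one line, values as JSON. step_arm: Moves the arm, as the interface text tells. Its arguments: {"type":"object","properties":{"rows":{"type":"array"},"fingers":{"type":"number"},"squeeze":{"type":"number"}},"required":["rows"]}

```bash
ls; mkdir -p pics
python3 - <<'E'
from bench import r, snapshot, get_calibration
import cv2
s=r.sense(); print(s)
for n in ("top","side","wrist"):
    print(n,get_calibration(n)); 
for n in ("top","side"):
    cv2.imwrite(f"pics/{n}0.png",snapshot(n))
E
```

```text
pics
{'time': 0.0, 'joint_pos': array([-7.81745457e+01,  7.51280397e+00,  8.53299343e+01,  5.32937928e-04,
        8.72620865e+01, -4.89286910e+00]), 'qd': array([-0.00568707, -0.05919332,  0.04333428,  0.00393486,  0.00519938,
       -0.02700254]), 'joint_efforts': array([-1.43271977e-04, -5.69404435e+01, -5.00547159e+01, -2.67096984e-04,
        1.50760717e-02,  1.76667163e-05]), 'tool_pos': array([ 172.51681306, -574.1062127 ,  241.26216245]), 'tcp_rot': array([-1.79895603e+02, -9.47114456e-03,  1.67182888e+01]), 'ft_force': array([0.34469855, 0.49150179, 0.04529013]), 'wrist_torque': array([-0.01636748, -0.04208596,  0.00167352]), 'grip_force': 0.0, 'finger_gap': 85.62172489642056}
top {'fovy': 53.19366137281471, 'cx': 316.0416248757422, 'cy': 201.16354464003183, 'eye': array([ 531.49359737,  -17.63324758, 1024.17530716]), 'orientation': array([  3.0066624 ,   0.12620326, -91.04721511])}
side {'fovy': 45.15987699610998, 'cx': 318.23056996748835, 'cy': 205.19922639440014, 'eye': array([ 75.82279135, 804.48229109, 730.80802906]), 'orientation': array([  56.78526038,    0.25581331, -147.69296979])}
wrist {'fovy': 69.56277430897796, 'cx': 324.02306143478296, 'cy': 199.16193564487503, 'eye': array([ 241.85560647, -552.83636499,  374.95165171]), 'orientation': array([-16.66943258,   0.10904722, -73.30501602])}
```

View pics/top0.png

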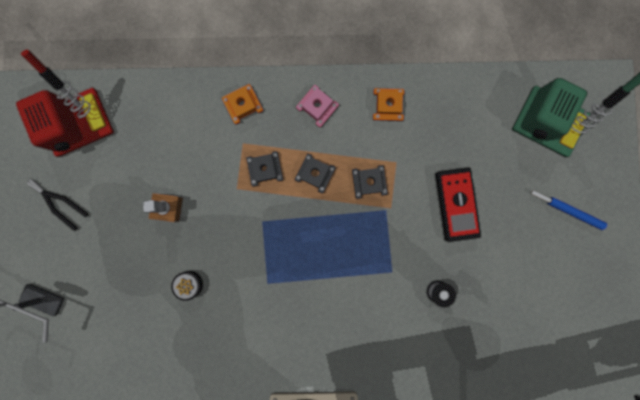

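View pics/side0.png

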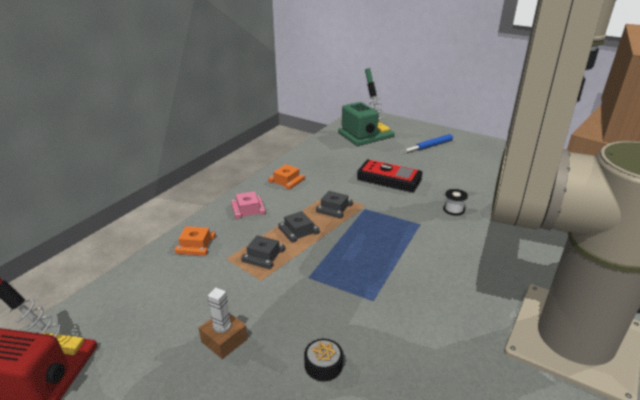

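The top view shows three dark feet on the sheet at (264,168), (316,173) and (370,181). The mat is centred near (328,247), on the robot's side of the sheet. The gauge and holder are at (163,207), the cleaner at (187,285), the spool at (441,293) and the meter at (458,205).

Possible mix-ups: orange feet at (242,102) and (389,103), and a pink one at (318,104), none on the sheet. I choose the dark ones on the cardboard, and check them in a crop.

```bash
cat > h.py <<'E'
import numpy as np, cv2
from scipy.spatial.transform import Rotation as R
from bench import r, snapshot, get_calibration
def ray(c,u,v):
    f=200/np.tan(np.radians(c["fovy"]/2))
    d=R.from_euler('xyz',c["orientation"],degrees=True).apply([(u-c["cx"])/f,-(v-c["cy"])/f,-1])
    return np.array(c["eye"]),d
def onz(c,u,v,z):
    e,d=ray(c,u,v); return e+d*(z-e[2])/d[2]
def proj(c,p):
    f=200/np.tan(np.radians(c["fovy"]/2))
    q=R.from_euler('xyz',c["orientation"],degrees=True).inv().apply(np.array(p)-c["eye"])
    return c["cx"]+f*q[0]/-q[2], c["cy"]-f*q[1]/-q[2]
def tri(c1,p1,c2,p2):
    e1,d1=ray(c1,*p1); e2,d2=ray(c2,*p2)
    t=np.linalg.lstsq(np.c_[d1,-d2],e2-e1,rcond=None)[0]
    a=e1+t[0]*d1; b=e2+t[1]*d2
    return (a+b)/2, np.linalg.norm(a-b)
def crop(im,x0,y0,w,h,k):
    return cv2.resize(im[y0:y0+h,x0:x0+w],None,fx=k,fy=k,interpolation=cv2.INTER_CUBIC)
E
python3 - <<'E'
from h import *
t=cv2.imread("pics/top0.png"); s=cv2.imread("pics/side0.png")
a=crop(t,235,140,165,70,4); b=crop(t,135,180,60,50,5); c=crop(s,190,280,70,80,4)
o=np.zeros((600,660,3),np.uint8); o[:280,:660]=a; o[280:530,:300]=b; o[280:600,300:580]=c
cv2.imwrite("pics/c0.png",o)
E
```

```text
(no output)
```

View pics/c0.png

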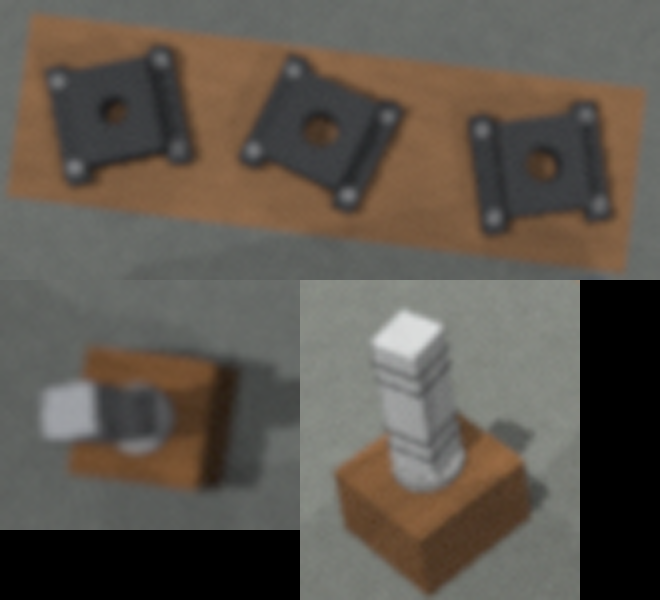

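Run:
```python
from h import *
T=get_calibration("top"); S=get_calibration("side")
p=lambda x,y:(235+x/4,140+y/4)
D=dict(L=[(58,80),(160,60),(180,149),(76,167)],M=[(294,69),(388,116),(347,195),(253,150)],Rr=[(482,128),(586,114),(598,205),(493,217)])
B=dict(L=(115,111),M=(322,130),Rr=(543,163))
for k in D:
    q=np.array([onz(T,*p(*d),16) for d in D[k]])
    e=q[1]-q[0]; print(k,"dots",q.mean(0).round(1),"bore36",onz(T,*p(*B[k]),36).round(1),"sides",[np.linalg.norm(q[i]-q[i-1]).round() for i in range(4)],"ang",np.degrees(np.arctan2(e[1],e[0])).round(1))
print("sheet",[onz(T,*p(*d),0).round() for d in [(32,14),(645,90),(622,270),(8,196)]])
print("mat",[onz(T,*d,0).round() for d in [(263,221),(386,210),(392,272),(268,283)]])
g,m=tri(T,(149,206.4),S,(217,294)); print("gauge top",g,m)
c=[onz(T,135+x/5,180+(y-280)/5,g[2]) for x,y in [(45,388),(98,383),(95,437),(42,440)]]
c=np.array(c);print(c.round(1)); 
for i in range(4): e=c[i]-c[i-1]; print(np.degrees(np.arctan2(e[1],e[0])).round(1))
b=[onz(T,135+x/5,180+(y-280)/5,40).round(1) for x,y in [(88,347),(222,362),(200,489),(70,472)]]; print("block",b,np.mean(b,0))
for n,u,v,z in (("cleaner",187,285,44),("spool",441,293,50),("meter",458,205,45)): print(n,onz(T,u,v,z).round())
```

```text
L dots [670.  112.6  16. ] bore36 [669.1 112.2  36. ] sides [np.float64(57.0), np.float64(66.0), np.float64(58.0), np.float64(67.0)] ang -79.9
M dots [655.8 -15.4  16. ] bore36 [654.8 -16.4  36. ] sides [np.float64(58.0), np.float64(67.0), np.float64(57.0), np.float64(66.0)] ang -117.8
Rr dots [ 631.9 -153.8   16. ] bore36 [ 631.7 -153.2   36. ] sides [np.float64(57.0), np.float64(67.0), np.float64(58.0), np.float64(67.0)] ang -83.4
sheet [array([738., 170.,   0.]), array([ 681., -225.,    0.]), array([ 566., -207.,    0.]), array([620., 186.,   0.])]
mat [array([537., 120.,   0.]), array([ 559., -195.,    0.]), array([ 401., -206.,    0.]), array([379., 109.,   0.])]
gauge top [574.54049926 362.58017737 120.37745117] 1.1474472210853837
[[585.2 373.6 120.4]
 [587.  349.5 120.4]
 [562.5 350.8 120.4]
 [561.6 374.9 120.4]]
-3.1
-85.7
177.0
92.2
block [array([609.9, 387.2,  40. ]), array([601.2, 320.9,  40. ]), array([538.7, 331.8,  40. ]), array([548.3, 395.9,  40. ])] [574.525 358.95   40.   ]
cleaner [385. 301.  44.]
spool [ 355. -314.   50.]
meter [ 567. -364.   45.]
```

Call:
step_arm(rows=[[[572, -801, 0], 17], [[572, -801, 0], 17], [[572, -801, 0], 17], [[572, -801, 0], 17], [[572, -801, 0], 17], [[572, -801, 0], 17], [[572, -801, 0], 17], [[572, -801, 0], 17], [[572, -801, 0], 17], [[572, -801, 0], 17], [[572, -801, 0], 17], [[572, -801, 0], 17]], fingers=1)

```text
time: 1.3
tool_pos: [366.1, -4.6, 242.3]
tcp_rot: [180.0, -0.0, -0.3]
ft_force: [0.7, -1.0, 0.1]
finger_gap: 85.5
grip_force: 0.0
```

```bash
cat > st.py <<'E'
from h import *
import sys
s=r.sense(); print(round(s["time"],2),"tcp",s["tool_pos"].round(1),s["tcp_rot"].round(2),"F",s["ft_force"].round(1),"gap",round(s["finger_gap"],1),"grip",round(s["grip_force"],1))
if len(sys.argv)>1:
    x,y,z,w=map(float,sys.argv[1:5]); d=np.array([x,y,z])-s["tool_pos"]
    print("shift",R.from_euler('xyz',s["tcp_rot"],degrees=True).inv().apply(d).round(1),"turn",round(s["tcp_rot"][2]-w,2))
E
python3 st.py 500 358 241 0
```

```text
1.3 tcp [366.1  -4.6 242.3] [ 1.7999e+02 -5.0000e-02 -2.9000e-01] F [ 0.7 -1.   0.1] gap 85.5 grip 0.0
shift [ 132.1 -363.3    1.3] turn -0.29
```

Call:
step_arm(rows=[[[132, -363, 0], 0], [[132, -363, 0], 0], [[132, -363, 0], 0], [[132, -363, 0], 0], [[132, -363, 0], 0], [[132, -363, 0], 0], [[132, -363, 0], 0], [[132, -363, 0], 0], [[132, -363, 0], 0], [[132, -363, 0], 0], [[132, -363, 0], 0]])

```text
time: 2.4
tool_pos: [499.6, 354.8, 242.1]
tcp_rot: [180.0, 0.0, -0.3]
ft_force: [0.3, 0.2, 0.5]
finger_gap: 85.3
grip_force: 0.0
```

```bash
python3 - <<'E'
from h import *
import pickle
c=get_calibration("wrist"); im=snapshot("wrist"); pickle.dump(c,open("w1.pkl","wb")); cv2.imwrite("pics/w1.png",im)
print(c, proj(c,[574.5,360,126]),proj(c,[574.5,360,40]))
E
python3 st.py
```

```text
{'fovy': 69.56277430897796, 'cx': 324.02306143478296, 'cy': 199.16193564487503, 'eye': array([572.07451028, 355.04523169, 375.70749623]), 'orientation': array([-1.67089665e+01, -5.16097356e-02, -9.03284596e+01])} (np.float64(317.75170537099456), np.float64(109.69799630603468)) (np.float64(319.2922177460028), np.float64(110.47386241072196))
2.45 tcp [499.8 354.6 242.5] [179.98  -0.    -0.33] F [-1.1  0.  -0.1] gap 85.5 grip 0.0
```

View pics/w1.png

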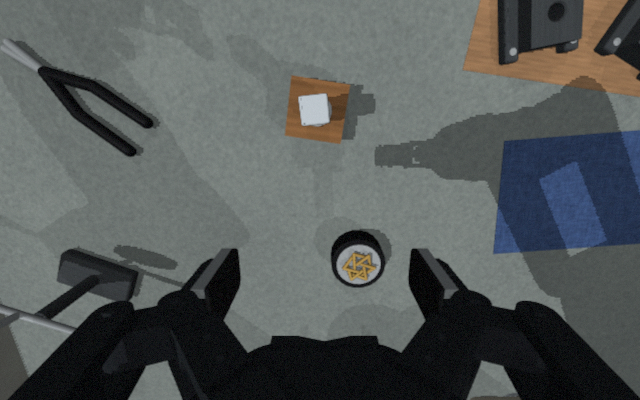

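The wrist view shows the gauge handle from above at about (314,109) and the holder around (318,110). I'll get the handle's outline from the bright blob and the block's from brown.

Run:
```python
from h import *
import pickle
c=pickle.load(open("w1.pkl","rb")); im=cv2.imread("pics/w1.png")
def rect(m,z,off):
    cs,_=cv2.findContours(m.astype(np.uint8),cv2.RETR_EXTERNAL,cv2.CHAIN_APPROX_NONE); k=max(cs,key=cv2.contourArea)[:,0]+off
    q=np.array([onz(c,u,v,z)[:2] for u,v in k],np.float32); return cv2.minAreaRect(q)
w=im[85:135,290:345]; print("handle", rect(w.min(2)>165,126,[290,85]), rect(w.min(2)>140,126,[290,85]))
w=im[60:160,270:370].astype(int); b=(w[...,2]-w[...,0]>30)|((w.min(2)>110)&(np.abs(np.arange(100)-48)<22)[None]&(np.abs(np.arange(100)-50)<22)[:,None])
print("block",rect(b,40,[270,60]))
cv2.imwrite("pics/w1c.png",np.hstack([crop(im,270,60,100,100,5)]))
```

```text
handle ((574.88818359375, 363.462646484375), (22.51853370666504, 22.483001708984375), 5.770740032196045) ((574.1959838867188, 363.5462646484375), (24.3958797454834, 23.3099308013916), 6.053546905517578)
block ((574.70947265625, 363.3100280761719), (64.79019165039062, 64.79081726074219), 81.14453887939453)
```

View pics/w1c.png

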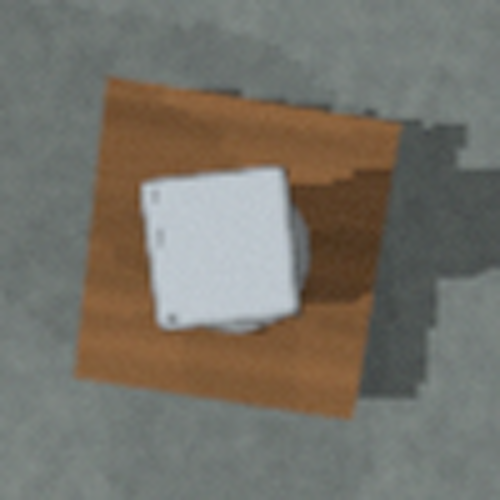

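Call:
step_arm(rows=[[[38, -4, 0], -3], [[75, -9, 0], -6.3], [[75, -9, 40], -6.3], [[75, -9, 80], -6.3], [[75, -9, 110], -6.3], [[75, -9, 140], -6.3], [[75, -9, 164], -6.3], [[75, -9, 164], -6.3], [[75, -9, 164], -6.3]])

```text
time: 3.35
tool_pos: [575.0, 363.4, 79.1]
tcp_rot: [180.0, 0.0, 6.0]
ft_force: [0.6, -0.5, -0.2]
finger_gap: 85.1
grip_force: 0.0
```

Call:
step_arm(rows=[[[0, 0, 0], 0], [[0, 0, 0], 0], [[0, 0, 0], 0], [[0, 0, 0], 0], [[0, 0, 0], 0], [[0, 0, 0], 0], [[0, 0, 0], 0], [[0, 0, 0], 0]], fingers=0, squeeze=80)

```text
time: 4.15
tool_pos: [575.4, 364.5, 79.2]
tcp_rot: [-180.0, -0.1, 6.0]
ft_force: [0.1, -0.8, 5.6]
finger_gap: 23.0
grip_force: 78.5
```

Call:
step_arm(rows=[[[0, 0, -15], 0], [[0, 0, -35], 0], [[0, 0, -60], 0], [[0, 0, -110], 0], [[-6, 50, -110], 0], [[-6, 100, -110], 0], [[-6, 150, -110], 0], [[-6, 200, -110], 0], [[-6, 252, -110], 0], [[-6, 252, -110], 0], [[-6, 252, -110], 0], [[-6, 252, -110], 0]])

```text
time: 5.35
tool_pos: [595.2, 113.8, 188.5]
tcp_rot: [-180.0, 0.0, 6.0]
ft_force: [-0.1, -0.1, -3.2]
finger_gap: 23.3
grip_force: 78.8
```

```bash
python3 - <<'E'
from h import *
import pickle
c=get_calibration("wrist"); im=snapshot("wrist"); pickle.dump(c,open("w2.pkl","wb")); cv2.imwrite("pics/w2.png",im)
print(c["eye"])
for p in ([670,113,36],[655,-16,36],[632,-153.5,36]): print(np.round(proj(c,p),1))
E
python3 st.py
```

```text
[667.21375139 121.93481964 322.19824523]
[333.8 110.8]
[463.1 141.2]
[590.3 178.5]
5.4 tcp [595.2 114.3 188.4] [-1.7997e+02  1.0000e-02  6.0800e+00] F [ 0.2  0.1 -1.8] gap 23.2 grip 78.8
```

View pics/w2.png

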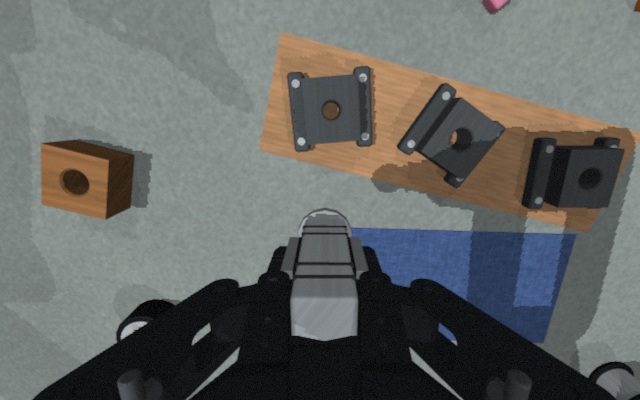

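The gauge hangs straight in the gripper. The bores are at about (331,110), (461,139) and (591,178), and the empty holder mouth is at (74,181).

Run:
```python
from h import *
import pickle
c=pickle.load(open("w2.pkl","rb")); T=get_calibration("top"); im=cv2.imread("pics/w2.png").astype(int)
tp=[(263.7,167.7),(315.5,172.5),(370.7,180.7)]
for (u,v),t in zip([(331.5,110),(461,139),(591,178)],tp):
    w=im[int(v)-13:int(v)+14,int(u)-13:int(u)+14]
    m=((w[...,2]-w[...,0])>14).astype(np.uint8); n,l,st,ce=cv2.connectedComponentsWithStats(m)
    print([(st[i,4],ce[i].round(1)+[int(u)-13,int(v)-13]) for i in range(1,n) if st[i,4]>25], onz(c,u,v,36).round(1), [x.round(1) for x in tri(c,(u,v),T,t)])
print("holder",onz(c,74,181,40).round(1))
i8=im.astype(np.uint8)
cv2.imwrite("pics/w2c.png",np.hstack([crop(i8,int(u)-16,int(v)-16,32,32,8) for u,v in [(331.5,110),(461,139),(591,178)]]))
```

```text
[(np.int32(226), array([330.5, 110.1]))] [670.5 115.3  36. ] [array([671. , 114.6,  20.5]), np.float64(0.9)]
[(np.int32(80), array([453., 138.]))] [656.9 -13.5  36. ] [array([656.1, -16.5,  29.2]), np.float64(1.0)]
[] [ 632.6 -154.    36. ] [array([ 632.2, -153.1,   36.8]), np.float64(1.0)]
holder [575.7 365.   40. ]
```

View pics/w2c.png

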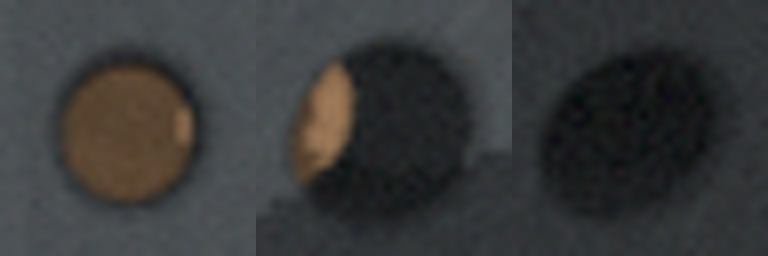

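Call:
step_arm(rows=[[[38, 3, 0], 0], [[75, 6.7, 0], 0], [[75, 6.7, 40], 0], [[75, 6.7, 70], 0], [[75, 6.7, 78], 0], [[75, 6.7, 78], 0], [[75, 6.7, 78], 0]])

```text
time: 6.1
tool_pos: [671.4, 115.2, 112.2]
tcp_rot: [-180.0, -0.1, 6.1]
ft_force: [-0.1, -0.7, -1.9]
finger_gap: 22.8
grip_force: 79.0
```

```bash
python3 st.py 670.3 115.4 88 6; python3 st.py
python3 - <<'E'
from h import *
import pickle
c=get_calibration("wrist"); im=snapshot("wrist"); pickle.dump(c,open("w3.pkl","wb")); cv2.imwrite("pics/w3.png",crop(im,220,80,220,200,3))
print(np.round(proj(c,[670.3,115.4,36]),1))
E
```

```text
6.1 tcp [671.4 115.2 112.2] [-1.80e+02 -1.20e-01  6.08e+00] F [-0.1 -0.7 -1.9] gap 22.8 grip 79.0
shift [-1.1 -0.3 24.2] turn 0.08
6.1 tcp [671.4 115.2 112.2] [-1.80e+02 -1.20e-01  6.08e+00] F [-0.1 -0.7 -1.9] gap 22.8 grip 79.0
[324.4 212.6]
```

View pics/w3.png

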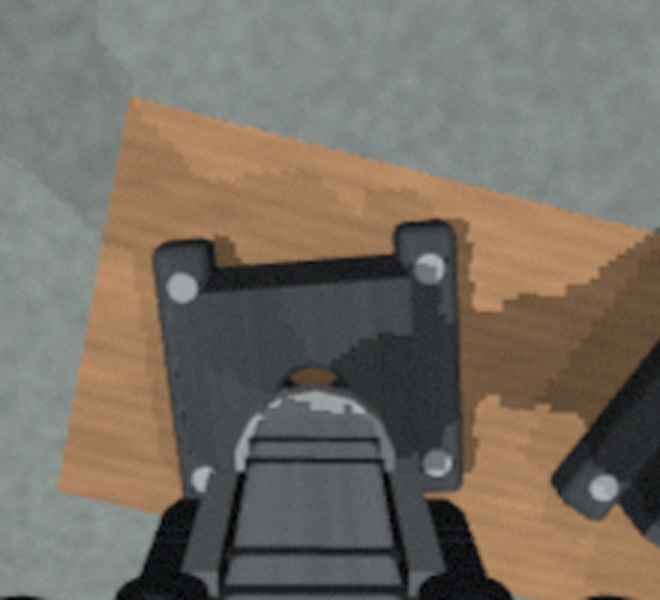

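The collar is centred over the bore sideways to within about 0.5 mm (bore at x≈314, collar at 316 in the crop).

Call:
step_arm(rows=[[[-0.7, 0.3, 4], 0], [[-0.7, 0.3, 8], 0], [[-0.7, 0.3, 11], 0], [[-0.7, 0.3, 14], 0], [[-0.7, 0.3, 17], 0], [[-0.7, 0.3, 20], 0], [[-0.7, 0.3, 20], 0]])

```text
time: 6.85
tool_pos: [671.5, 115.2, 95.0]
tcp_rot: [-179.9, -0.2, 6.0]
ft_force: [-8.8, 3.9, 23.0]
finger_gap: 22.8
grip_force: 82.8
```

Call:
step_arm(rows=[[[-1, 0, -1], 0], [[-2, 0, -1], 0], [[-2, 0, 0], 0], [[-2, 0, 1], 0], [[-2, 0, 2], 0], [[-2, 0, 2], 0]])

```text
time: 7.45
tool_pos: [671.2, 115.2, 95.0]
tcp_rot: [-179.9, -0.5, 6.1]
ft_force: [-6.7, 4.1, 28.8]
finger_gap: 23.2
grip_force: 83.5
```

Call:
step_arm(rows=[[[1.5, 0, -4], 0], [[1.5, 0, -8], 0], [[1.5, 0, -12], 0], [[1.5, 0, -25], 0], [[0, 0, -60], 0], [[-20, 26, -95], 0], [[-50, 65, -95], 0], [[-80, 104, -95], 0], [[-92, 120, -95], 0], [[-92, 120, -95], 0], [[-92, 120, -95], 0]])

```text
time: 8.55
tool_pos: [589.2, -15.7, 183.8]
tcp_rot: [-180.0, -0.0, 5.9]
ft_force: [0.6, 0.7, -1.3]
finger_gap: 23.2
grip_force: 79.1
```

```bash
python3 st.py
python3 - <<'E'
from h import *
import pickle
c=get_calibration("wrist"); im=snapshot("wrist"); pickle.dump(c,open("w4.pkl","wb")); cv2.imwrite("pics/w4full.png",im)
a=np.round(proj(c,[657,-13.5,36])).astype(int); b=np.round(proj(c,[632.6,-153.5,36])).astype(int); l=np.round(proj(c,[671,115,36])).astype(int);print(a,b,l)
print(np.round(proj(c,[657,-13.5,36]),1), np.round(proj(c,[632.6,-153.5,36]),1),np.round(proj(c,[671,115.3,36]),1))
top=np.hstack([crop(im,p[0]-16,p[1]-16,32,32,8) for p in (a,b,l)])
cv2.imwrite("pics/w4.png",np.vstack([top,cv2.resize(im[:210],(768,252))]))
E
```

```text
8.55 tcp [589.2 -15.7 183.8] [-1.7999e+02 -3.0000e-02  5.9400e+00] F [ 0.6  0.7 -1.3] gap 23.2 grip 79.1
[330 118] [469 159] [192  87]
[329.8 118.2] [469.2 159.2] [191.5  87.3]
```

View pics/w4.png

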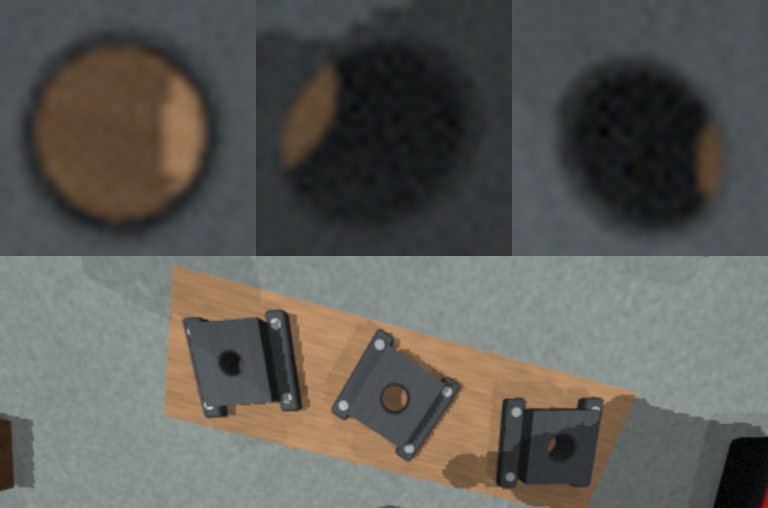

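Call:
step_arm(rows=[[[35, 2, 0], 0], [[68, 4.5, 10], 0], [[68, 4.5, 50], 0], [[68, 4.5, 74], 0], [[68, 4.5, 76], 0], [[68, 4.5, 76], 0], [[68, 4.5, 76], 0]])

```text
time: 9.3
tool_pos: [658.6, -12.2, 109.5]
tcp_rot: [180.0, -0.2, 6.1]
ft_force: [0.2, -0.0, -0.6]
finger_gap: 23.0
grip_force: 79.1
```

```bash
python3 st.py 657.6 -12.9 86 6
```

```text
9.3 tcp [658.6 -12.2 109.5] [ 1.7997e+02 -1.7000e-01  6.0600e+00] F [ 0.2 -0.  -0.6] gap 23.0 grip 79.1
shift [-1.2  0.6 23.5] turn 0.06
```

Call:
step_arm(rows=[[[-1, 0.5, 4], 0], [[-1, 0.5, 8], 0], [[-1, 0.5, 12], 0], [[-1, 0.5, 15], 0], [[-1, 0.5, 18], 0], [[-1, 0.5, 20], 0], [[-1, 0.5, 20], 0]])

```text
time: 10.0
tool_pos: [656.1, -13.2, 86.9]
tcp_rot: [-180.0, 0.0, 6.0]
ft_force: [-0.1, -0.3, -2.6]
finger_gap: 23.1
grip_force: 79.1
```

Call:
step_arm(rows=[[[0, 0, 3], 0], [[0, 0, 6], 0], [[0, 0, 8], 0], [[0, 0, 10], 0], [[0, 0, 11.5], 0], [[0, 0, 12], 0], [[0, 0, 12], 0]])

```text
time: 10.7
tool_pos: [656.2, -13.3, 75.3]
tcp_rot: [-180.0, 0.0, 6.0]
ft_force: [0.4, 0.1, -2.9]
finger_gap: 23.5
grip_force: 79.3
```

Middle foot is good: the gauge went fully home. I'll draw it onto the left half of the mat now.

Call:
step_arm(rows=[[[-4, -1.3, -1], 0], [[-12, -3.8, -1], 0], [[-26, -8.3, -1], 0], [[-44, -14, -1], 0], [[-64, -20.5, -1], 0], [[-84, -27, -1], 0], [[-104, -33.3, -1], 0], [[-124, -39.7, -1], 0], [[-144, -46, -1], 0], [[-164, -52.5, -1], 0], [[-178, -57, -1], 0], [[-187, -60, -1], 0]])

```text
time: 11.9
tool_pos: [463.0, 27.0, 76.5]
tcp_rot: [180.0, -0.1, 6.0]
ft_force: [0.9, -0.6, -2.6]
finger_gap: 23.4
grip_force: 79.1
```

```bash
python3 st.py
python3 - <<'E'
from h import *
cv2.imwrite("pics/t2.png",crop(snapshot("top"),130,80,320,220,2))
E
```

```text
11.9 tcp [463.   27.   76.5] [ 1.7999e+02 -5.0000e-02  6.0400e+00] F [ 0.9 -0.6 -2.6] gap 23.4 grip 79.1
```

View pics/t2.png

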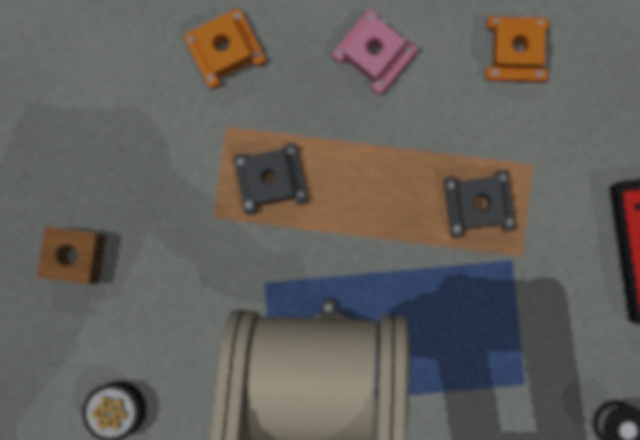

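The left foot has not moved, the middle foot has left the sheet and lies under the arm on the mat, and the right foot is still at its place (crop pixel 483,203). That was the tenth picture, so from here I work with numbers only. Lifting out and going to the right foot.

Call:
step_arm(rows=[[[0, 0, -5], 0], [[0, 0, -15], 0], [[0, 0, -30], 0], [[0, 0, -50], 0], [[0, 0, -90], 0], [[10, 30, -108], 0], [[30, 70, -108], 0], [[50, 115, -108], 0], [[70, 160, -108], 0], [[83, 189, -108], 0], [[83, 189, -108], 0], [[83, 189, -108], 0]])

```text
time: 13.15
tool_pos: [566.8, -153.3, 184.5]
tcp_rot: [-180.0, 0.0, 5.9]
ft_force: [0.2, 0.2, -1.7]
finger_gap: 23.3
grip_force: 79.1
```

```bash
cat > bore.py <<'E'
from h import *
import sys
def bore(c,im,p,z=36,half=20):
    u,v=map(int,np.round(proj(c,p))); k=8
    g=cv2.cvtColor(crop(im,u-half,v-half,2*half,2*half,k),cv2.COLOR_BGR2GRAY); g=cv2.GaussianBlur(g,(0,0),4)
    h=cv2.HoughCircles(g,cv2.HOUGH_GRADIENT_ALT,1.5,30,param1=60,param2=0.5,minRadius=55,maxRadius=120)
    return [] if h is None else [(onz(c,(x+.5)/k-.5+u-half,(y+.5)/k-.5+v-half,z)[:2].round(1),round(q/k,1)) for x,y,q in h[0]]
if __name__=="__main__":
    import pickle
    c=pickle.load(open("w4.pkl","rb")); im=cv2.imread("pics/w4full.png")
    print("w4",onz(c,467.9,159.6,36).round(1),onz(c,329.1,118.6,36).round(1),[bore(c,im,p) for p in ([657,-13.5,36],[632.6,-153.5,36],[671,115,36])])
    c=get_calibration("wrist"); im=snapshot("wrist"); pickle.dump(c,open("w5.pkl","wb")); cv2.imwrite("pics/w5.png",im)
    print("now",bore(c,im,[632.2,-152.5,36]), "moved", bore(c,im,[462,27,36]))
E
python3 bore.py; python3 st.py
```

```text
w4 [ 632.1 -152.4   36. ] [656.6 -12.9  36. ] [[], [], []]
now [] moved []
13.2 tcp [ 566.4 -152.5  184.4] [-1.7997e+02  2.0000e-02  5.9800e+00] F [ 0.6  0.2 -2.2] gap 23.4 grip 79.1
```

Call:
step_arm(rows=[[[32, 3, 0], 0], [[65, 6.4, 10], 0], [[65, 6.4, 50], 0], [[65, 6.4, 74], 0], [[65, 6.4, 76], 0], [[65, 6.4, 76], 0], [[65, 6.4, 76], 0]])

```text
time: 13.9
tool_pos: [632.9, -151.9, 110.9]
tcp_rot: [179.9, -0.2, 6.0]
ft_force: [0.0, -0.3, -0.7]
finger_gap: 23.0
grip_force: 79.2
```

```bash
python3 st.py 632.3 -152.5 86 6
```

```text
13.9 tcp [ 632.9 -151.9  110.9] [179.93  -0.18   6.05] F [ 0.  -0.3 -0.7] gap 23.0 grip 79.2
shift [-0.7  0.5 24.9] turn 0.05
```

Call:
step_arm(rows=[[[-0.3, 0.3, 5], 0], [[-0.3, 0.3, 9], 0], [[-0.3, 0.3, 13], 0], [[-0.3, 0.3, 16], 0], [[-0.3, 0.3, 19], 0], [[-0.3, 0.3, 22], 0], [[-0.3, 0.3, 22], 0]])

```text
time: 14.6
tool_pos: [631.4, -152.2, 85.8]
tcp_rot: [-180.0, 0.0, 6.0]
ft_force: [1.8, 0.6, -2.3]
finger_gap: 23.4
grip_force: 79.4
```

Call:
step_arm(rows=[[[0, 0, 3], 0], [[0, 0, 6], 0], [[0, 0, 8], 0], [[0, 0, 10], 0], [[0, 0, 10.5], 0], [[0, 0, 10.5], 0], [[0, 0, 10.5], 0]])

```text
time: 15.3
tool_pos: [631.3, -152.4, 75.6]
tcp_rot: [-180.0, 0.0, 6.0]
ft_force: [1.3, 1.4, -3.2]
finger_gap: 23.2
grip_force: 79.4
```

The right foot is good too; I'll draw it onto the right half of the mat.

Call:
step_arm(rows=[[[-4, -1.5, -1], 0], [[-12, -4.4, -1], 0], [[-24, -8.8, -1], 0], [[-40, -14.6, -1], 0], [[-58, -21.2, -1], 0], [[-76, -27.7, -1], 0], [[-94, -34.3, -1], 0], [[-112, -40.9, -1], 0], [[-130, -47.4, -1], 0], [[-144, -52.6, -1], 0], [[-152, -55.5, -1], 0], [[-152, -55.5, -1], 0]])

```text
time: 16.5
tool_pos: [473.0, -112.8, 76.6]
tcp_rot: [-180.0, 0.1, 6.0]
ft_force: [-0.1, 0.1, -2.6]
finger_gap: 22.8
grip_force: 79.3
```

Call:
step_arm(rows=[[[0, 0, -5], 0], [[0, 0, -15], 0], [[0, 0, -30], 0], [[0, 0, -50], 0], [[0, 0, -90], 0], [[0, 0, -108], 0], [[0, -50, -108], 0], [[0, -100, -108], 0], [[0, -150, -108], 0], [[0, -200, -108], 0], [[0, -250, -108], 0], [[0, -250, -108], 0]])

```text
time: 17.7
tool_pos: [447.5, 141.4, 186.0]
tcp_rot: [-179.9, -0.1, 6.4]
ft_force: [0.1, -0.8, -2.7]
finger_gap: 23.6
grip_force: 79.8
```

```bash
python3 st.py 575.4 364.5 150 6
```

```text
17.7 tcp [447.5 141.4 186. ] [-1.7986e+02 -6.0000e-02  6.4000e+00] F [ 0.1 -0.8 -2.7] gap 23.6 grip 79.8
shift [ 151.9 -207.4   36.7] turn 0.4
```

Call:
step_arm(rows=[[[28, -39, 0], 0], [[56, -78, 0], 0], [[84, -117, 0], 0], [[112, -156, 0], 0], [[140, -195, 0], 0], [[150, -208, 10], 0], [[150, -208, 30], 0], [[150, -208, 36], 0], [[150, -208, 36], 0], [[150, -208, 36], 0], [[150, -208, 36], 0]])

```text
time: 18.8
tool_pos: [576.3, 357.9, 150.5]
tcp_rot: [-180.0, -0.1, 6.0]
ft_force: [-0.3, -0.3, -1.4]
finger_gap: 22.9
grip_force: 79.8
```

```bash
python3 st.py 575.4 364.5 110 6
```

```text
18.8 tcp [576.3 357.9 150.5] [-1.7996e+02 -1.2000e-01  5.9800e+00] F [-0.3 -0.3 -1.4] gap 22.9 grip 79.8
shift [-0.3 -6.6 40.6] turn -0.02
```

Call:
step_arm(rows=[[[-0.3, -6.6, 0], 0], [[-0.3, -6.6, 15], 0], [[-0.3, -6.6, 34], 0], [[-0.3, -6.6, 34], 0], [[-0.3, -6.6, 34], 0]])

```text
time: 19.3
tool_pos: [573.8, 364.4, 113.7]
tcp_rot: [180.0, 0.1, 6.0]
ft_force: [0.4, 0.2, -2.0]
finger_gap: 23.1
grip_force: 79.8
```

```bash
python3 st.py 575.4 364.5 79 6
```

```text
19.3 tcp [573.8 364.4 113.7] [1.7995e+02 1.2000e-01 6.0300e+00] F [ 0.4  0.2 -2. ] gap 23.1 grip 79.8
shift [ 1.7  0.  34.7] turn 0.03
```

Call:
step_arm(rows=[[[1, 0, 5], 0], [[1, 0, 10], 0], [[1, 0, 15], 0], [[1, 0, 20], 0], [[1, 0, 25], 0], [[1, 0, 29], 0], [[1, 0, 32], 0], [[1, 0, 33], 0], [[1, 0, 33], 0]])

```text
time: 20.2
tool_pos: [575.5, 364.7, 81.6]
tcp_rot: [180.0, 0.0, 6.0]
ft_force: [-0.1, -0.1, -1.6]
finger_gap: 22.9
grip_force: 79.8
```

Call:
step_arm(rows=[[[0, 0, 1], 0], [[0, 0, 2], 0], [[0, 0, 2.5], 0], [[0, 0, 2.5], 0]])

```text
time: 20.6
tool_pos: [575.6, 364.8, 79.3]
tcp_rot: [-180.0, -0.0, 6.0]
ft_force: [-0.5, 0.2, -2.1]
finger_gap: 23.0
grip_force: 79.8
```

Call:
step_arm(rows=[[[0, 0, 0], 0], [[0, 0, 0], 0], [[0, 0, 0], 0], [[0, 0, 0], 0], [[0, 0, 0], 0], [[0, 0, 0], 0], [[0, 0, 0], 0], [[0, 0, 0], 0]], fingers=1)

```text
time: 21.4
tool_pos: [575.6, 364.8, 79.3]
tcp_rot: [180.0, 0.0, 6.0]
ft_force: [-0.3, -0.4, 0.8]
finger_gap: 85.4
grip_force: 0.0
```

Call:
step_arm(rows=[[[0, 0, -30], 0], [[0, 0, -70], 0], [[0, 0, -115], 0], [[0, 0, -160], 0], [[-50, 0, -160], 0], [[-75, 0, -160], 0], [[-75, 0, -160], 0], [[-75, 0, -160], 0]])

```text
time: 22.2
tool_pos: [500.8, 357.0, 239.7]
tcp_rot: [-180.0, -0.0, 6.1]
ft_force: [0.2, -0.3, 0.4]
finger_gap: 85.6
grip_force: 0.0
```

```bash
python3 st.py
python3 - <<'E'
from h import *
c=get_calibration("wrist"); im=snapshot("wrist"); cv2.imwrite("pics/w6.png",im)
u,v=map(int,proj(c,[574.5,364,126])); x0,y0=u-28,v-25
w=im[y0:y0+50,x0:x0+56]
cs,_=cv2.findContours((w.min(2)>140).astype(np.uint8),cv2.RETR_EXTERNAL,cv2.CHAIN_APPROX_NONE); k=max(cs,key=cv2.contourArea)[:,0]+[x0,y0]
print("handle top if z=126",cv2.minAreaRect(np.array([onz(c,a,b,126)[:2] for a,b in k],np.float32)))
# feet & mat in top view
T=get_calibration("top"); t=snapshot("top"); cv2.imwrite("pics/t3.png",t)
h=cv2.cvtColor(t,cv2.COLOR_BGR2HSV)
blue=((h[...,0]>105)&(h[...,0]<125)&(h[...,1]>110)).astype(np.uint8)
dark=((t.max(2)<75)&(h[...,1]<70)).astype(np.uint8)
for nm,m in(("blue",blue),("dark",dark)):
    n,l,st,ce=cv2.connectedComponentsWithStats(m)
    for i in range(1,n):
        if st[i,4]>250: print(nm,st[i],ce[i].round(1),onz(T,*ce[i],0 if nm=="blue" else 25).round())
E
```

```text
22.2 tcp [500.8 357.  239.7] [-1.7999e+02 -4.0000e-02  6.0500e+00] F [ 0.2 -0.3  0.4] gap 85.6 grip 0.0
handle top if z=126 ((574.5840454101562, 365.4913024902344), (22.762901306152344, 23.178585052490234), 6.030250072479248)
blue [549 198  58  32 510] [577.9 213.7] [ 541. -686.    0.]
blue [ 263  212  128   71 5274] [326.5 246.1] [470. -41.   0.]
dark [ 39  64  27  28 296] [52.8 79.5] [907. 649.  25.]
dark [601  72  39  39 339] [615.4  96.7] [ 835. -780.   25.]
dark [ 60  89  56  68 310] [ 95.6 131.7] [770. 538.  25.]
dark [249 153  35  34 722] [265.5 168.5] [669. 109.  25.]
dark [434 167  47  75 636] [449.3 205.4] [ 567. -350.   25.]
dark [    0   180   154   220 14940] [ 69.  291.8] [370. 600.  25.]
dark [ 225  197   92   56 1138] [270.5 217.1] [546.  98.  25.]
dark [339 229  34  33 750] [355.6 244.9] [ 473. -113.   25.]
dark [280 230  41  41 773] [299.9 250.1] [463.  26.  25.]
dark [171 270  37  31 335] [194.  283.1] [386. 290.  25.]
dark [ 283  276  134  124 3321] [350.  335.9] [251. -94.  25.]
dark [426 280  31  28 600] [441.5 292.1] [ 353. -323.   25.]
dark [   0  334   33   66 1105] [ 10.5 377.1] [166. 741.  25.]
```

```bash
python3 -c "
from bench import r
print(r.hand_in())"
```

```text
the job is handed in; nothing more can be done
None
```

The job is handed in (no verdict came back): the left foot was tight and was left on the sheet, the middle and right feet were good and measure well inside the mat's edges, and the gauge is back home in its holder.

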